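# Close the instrument cassette: feel the cover plate onto its studs and lock it

## Robot

A 7-joint arm with a two-finger parallel gripper is mounted at the origin on a cart in front of the work surface, level with it; the furniture and walls round the work are solid. World frame = base frame: x ahead of the robot, y to its left, z up, the work surface at z = 0. Lengths are in m, angles in rad, forces in N, time in s.
With the tool pointing down it reaches from about 0.425 to 0.875 m from the base axis. Payload 9.9 kg.
Tool frame: the origin (TCP) lies at the very end of the fingers, on their centre line; the grasp point (between the pads) lies 19 mm behind it; z points along the fingers, y is the line along which they close (so a half turn about z gives the same grasp; the last joint's range is limited). The gripper opens to 85 mm and grips with 20 to 120 N. Pads are 22 mm wide; open, the fingers measure 114 mm over their backs; the gripper's body (76 mm by 85 mm) begins 54 mm behind the grasp point. The pads swing forward as they close: fully open they stand 13 mm farther back than shut.
Start: joints at [1.101, 0.576, 0.025, 1.437, -0.015, 1.129, -0.057], TCP at [0.254, -0.625, 0.231] pointing down, gripper open.
Joint ranges: [-2.76, 2.76], [-0.34, 2.15], [-1.52, 1.57], [0.19, 2.46], [-1.09, 4.23], [0.17, 1.99], [-2.82, 2.82]. Speed limits (rad/s): [2.22, 2.22, 3.01, 3.01, 3.14, 3.14, 3.14].

## Interface

Orientations are given as a unit quaternion [x, y, z, w].
In Python, from cell import state, capture, finish_job, look_for, cut_out gives the robot as it stands. The module is installed in compiled form; this text tells all that it offers.
- The arm moves only by the tool jog_arm, never from a script. Its argument "targets" is one flat list of numbers, 7 for each row, row after row: the gripper command: -1 is fully open, 1 is shut, values between are in proportion, then the shift along the tool's x, y, z scaled (see below), then the turn, a rotation vector about the tool's x, y, z scaled (see below). In form: [claw, dx, dy, dz, rx, ry, rz, claw, dx, dy, dz, rx, ry, rz, ...]. A call has 1 to 10 rows; each row is the pose to reach, as a shift and turn from the pose commanded when the call began, along the tool's axes at that moment; what a row does not reach only later rows make up. The controller multiplies each number of a shift by 25 cm and each number of a turn by pi/2 rad. A row lasts 1/10 s, in which the tool goes at most 50 mm and 8.59 degrees, less where a joint would pass 70% of its speed; a pose out of reach is approached as far as the arm can. A call with a number of a shift or a turn outside -1 to 1 is refused whole. A call with a gripper value outside its range is refused whole. The fingers move at their own pace and stop on an object; "force" is the grip in N (left out, the last holds). Time passes only in rows, so rows that repeat a pose let the fingers close. It gives the time, the measured TCP pose, the force, the opening and the grip force at its end, in the units of the state.
- state(): the state, without advancing time (a new reading comes with each control period).
- capture(name): name is "side" or "top"; returns a dict with "img" (420x560x3 uint8, blue, green, red), "depth" (420x560 float32, m along the optical axis (not along the pixel's ray), 0 where there is no reading), "mtx" (3x3 intrinsics, pixels), "R" (3x3) and "t" (3): a world point X has camera coordinates R X + t. Camera axes: x right, y down, z forward; pixel columns grow to the right and rows downward; lengths in m; the calibration is good to about 2 mm. A picture is of the moment at which its call begins.
- finish_job(): hands the job in; it is judged then, once.
Trained networks look in a picture, given as the dict that the camera call returned (one of the last four; its "shot" number tells which), for a name from the list of things; names that differ only in an ending like _2 or _b are one class to them, and where a whole thing is asked for, a point or a joint stands for the part that bears it (a point fixed in the world has none). Each returns a list of dicts, best first, with "score" (0 to 1); they miss things now and then, are a little off and sometimes report something else, mostly with a low value. They report only what shows in the picture. A call takes as long as a camera call. They do not tell look-alikes from the thing itself.
- look_for(label, picture): "rect" ([left, top, width, height] in pixels, round what is visible of it).
- cut_out(label, picture): "region" (420x560 bool, what is visible of it) and "rect" ([left, top, width, height] in pixels, round what is visible of it).
The state is a dict: "time": time; "joint_pos": joint angles; "qd": joint speeds; "joint_torque": joint torques, N m; "eef_pos": TCP position; "eef_rot": TCP orientation; "force": force on the tool from outside, world axes, zero at the start; "wrist_torque": the same for the moment, N m; "width": finger opening in m; "grasp_force": force on a finger pad.
Only numpy, scipy, OpenCV 4.12 (cv2) and the standard library are available. Lean on these libraries where they do the work, as an engineer would, in place of code of your own. Each camera call takes 0.05 s, during which the arm holds its last target. There are 200 camera calls.

## Task

Pick up the steel cover plate by its blue grip bar and lay it on the aluminium instrument cassette; pressing gently (never more than about 3 kg), slide it along until its two holes drop over the studs and it lies flush on the seat. Then push the blue catch fully home so that it reaches over the plate's edge, and let go. Leave the other things on the table where they are.

Things in the scene. Friction and masses are not known exactly. Their poses are not given: they have to be found in the camera images.
- cassette: Aluminium instrument cassette fixed to the table, forceps in its well. Origin on the table below the middle of the well; z up, y along the well, -x the catch side (roughly towards the robot). Spans x -95 to +45, y -115 to +115 mm. The plate lies with its long side along y: seated its underside is 20 mm above the origin; riding on the studs, 29 mm.
- seat (a point): Middle of the seat (four small rubber domes, tops 20 mm above the cassette origin; metal 1.2 mm lower), same axes. Two steel studs (10 mm diameter, 0.6 mm bevel) stand 9 mm above the seat at x = 0, y = d - 78 and d + 78 mm, on one pin bar clamped anywhere along y: d lies between -18 and +18 mm, is not measured and must be felt. A seated plate is centred at y = d.
- cover_plate: Loose steel cover plate, 70 (x) x 182 (y) x 5 mm thick, 0.25 kg, flat on the table at the start. Origin at the centre of its underside, z up. Two rectangular through holes at x = 0, y = -78 and +78 mm, each 15 mm along x and 13 mm along y. Mid-top stands a blue grip bar, 14 mm thick (x), 44 mm long (y), top 33 mm above the origin: pinch it across x. Same either way round.
- catch (a joint): Sliding blue catch on the cassette's -x side: 0 open (clear of the plate), 0.022 m fully home, moving along the cassette's +x. It stays where it is left; about 1.5 N of friction. Its tongue (30 mm wide) passes 2 mm above a seated plate and is blocked by a plate that is not seated.
- catch_knob (a point): Top of the blue catch knob, a block 12 mm along the cassette's x, 14 mm along its y, standing 22 mm above the tongue; the point is 54 mm above the table (tongue top at 32 mm). When open it is 73 mm from the cassette origin towards -x, when home 51 mm. Pinch it across the cassette's y. Moves with the catch.
- tape_roll: Bystander: roll of white tape lying flat, 76 mm across, 19 mm high; origin at the centre of its underside
- lid_white: Bystander: white screw lid lying flat, 56 mm across, 15 mm high; origin at the centre of its underside
- suture_pack: Bystander: flat paper and film pouch, 98 x 57 x 13 mm; origin at the centre of its underside
- cup_pink: Bystander: clear cup with pink rinse, 65 mm across, 68 mm high; origin at the centre of its underside
- needle_holder: Bystander: needle holder with gold rings lying flat, 138 mm long, 49 mm wide, 7 mm high; origin at the centre of its underside
There are look-alikes about, which are no part of the job. There is more than one size of the cover_plate; the job needs the largest.

How it is judged:
By the outcome, as a careful person would: the job done as asked, in the order asked, and still so for the second after the job is handed in, with the robot touching nothing.
It also fails if it takes over 67 s, if anything falls off the work surface, if the arm or the gripper's body presses on something with over 40 N, if the wrist force passes 120 N, or if a joint passes its speed limit or range.

## Working session

There is one attempt and no reset: what is moved stays moved. The work goes in short steps, Python scripts to look and compute and a tool call to move; the robot and the scene stay as the last step left them, time stands still between calls to the robot, and variables do not carry over. Pictures are saved under pics/ and viewed, at most 10 in all, crops included, and the job is handed in when it is done.

Besides the shell and the picture viewer there is one more tool, called after "Call:" as name(argument=value, ...), one argument or row to a line, values as JSON. jog_arm: Moves the arm, as the interface text tells. Shifts and turns lie within -1 to 1; 1 stands for 25 cm of shift or pi/2 rad of turn. Its arguments: {"type":"object","properties":{"targets":{"type":"array"},"force":{"type":"number"}},"required":["targets"]}

```bash
mkdir -p pics; ls
python3 - <<'E'
from cell import *
import cv2,numpy as np
s=state();print({k:np.round(v,4).tolist() for k,v in s.items()})
for n in("top","side"):
    c=capture(n);cv2.imwrite(f"pics/{n}0.png",c["img"])
    np.savez(f"{n}0.npz",**{k:c[k] for k in("img","depth","mtx","R","t")})
    print(n,np.round(-c["R"].T@c["t"],3))
    for l in("cassette","cover_plate","catch_knob","catch"):
        print(l,[(round(d["score"],2),np.round(d["rect"]).tolist()) for d in look_for(l,c)])
E
```

```text
pics
{'time': 0.0, 'joint_pos': [1.1012, 0.5765, 0.0248, 1.4379, -0.015, 1.129, -0.0565], 'qd': [-0.0002, -0.0003, -0.001, -0.0007, 0.0003, -0.0002, 0.0007], 'joint_torque': [-0.0014, -76.577, 2.2501, -28.5966, 0.0152, 0.0126, -0.0], 'eef_pos': [0.2539, -0.6249, 0.2304], 'eef_rot': [0.9814, 0.1917, -0.0002, -0.0008], 'force': [0.3295, -0.2622, -0.2703], 'wrist_torque': [0.018, 0.0216, 0.0532], 'grasp_force': 0.0, 'width': 0.0854}
top [ 0.325 -0.036  1.438]
cassette [(0.85, [174.0, 175.0, 90.0, 54.0]), (0.63, [269.0, 152.0, 21.0, 17.0])]
cover_plate [(0.94, [276.0, 257.0, 42.0, 18.0]), (0.76, [289.0, 183.0, 75.0, 42.0]), (0.65, [334.0, 263.0, 51.0, 34.0])]
catch_knob [(0.58, [212.0, 206.0, 12.0, 20.0])]
catch [(0.6, [216.0, 207.0, 8.0, 15.0])]
side [0.393 1.267 0.61 ]
cassette [(0.9, [224.0, 221.0, 63.0, 47.0])]
cover_plate [(0.8, [322.0, 190.0, 27.0, 11.0]), (0.73, [311.0, 206.0, 26.0, 20.0]), (0.62, [257.0, 195.0, 28.0, 23.0])]
catch_knob [(0.45, [262.0, 229.0, 17.0, 16.0])]
catch [(0.48, [266.0, 227.0, 18.0, 16.0])]
```

Run:
```python
import cv2
i=cv2.imread("pics/top0.png")[140:310,150:410]
cv2.imwrite("pics/c1.png",cv2.resize(i,None,fx=3,fy=3,interpolation=cv2.INTER_CUBIC))
```

```text
(no output)
```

View pics/top0.png

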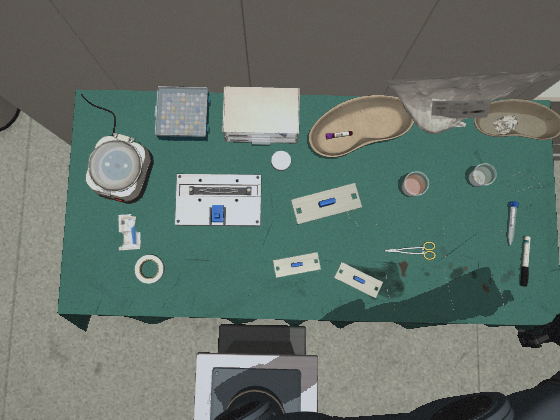

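View pics/c1.png

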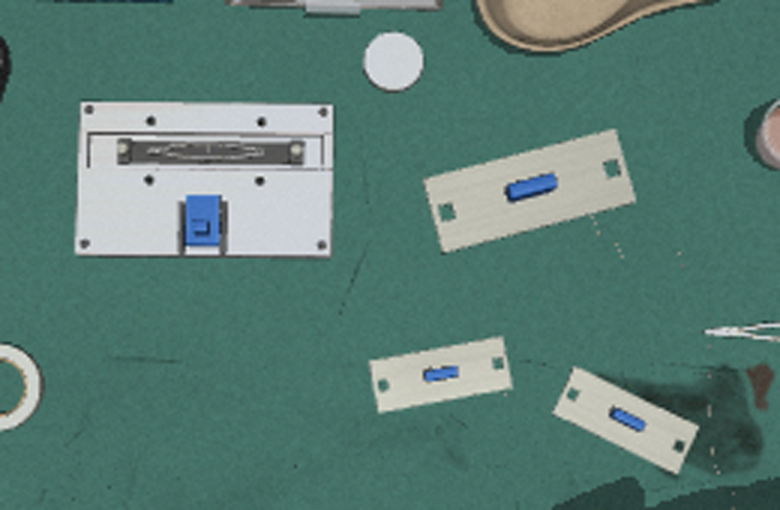

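The plates are at top px (326,203), (297,264) and (358,280). The one at (326,203) is clearly the largest and matches 182x70, so that is the one to use; the crop confirms it. The cassette is at (218,200), its knob at about (217,215), and the stud heads at about (192,190) and (248,190).

```bash
cat > h.py <<'E'
import numpy as np,cv2
def ray(c,u,v,z):
    d=c["R"].T@np.linalg.solve(c["mtx"],[u,v,1.]); o=-c["R"].T@c["t"]
    return o+d*(z-o[2])/d[2]
def rectw(c,m,z):
    "world min-area rectangle of the mask's pixels, projected to height z"
    k,_=cv2.findContours(m.astype(np.uint8),cv2.RETR_EXTERNAL,cv2.CHAIN_APPROX_NONE)
    p=max(k,key=cv2.contourArea).reshape(-1,2)
    w=np.array([ray(c,u,v,z)[:2] for u,v in p])
    (a,s,an)=cv2.minAreaRect((w*1000).astype(np.float32))
    if s[0]<s[1]: an+=90; s=s[::-1]
    return np.round(a,1),np.round(s,1),round((an+90)%180-90,2) # long-axis angle from world x
E
python3 - <<'E'
from cell import *
from h import *
c=capture("top")
for l,z in(("cassette",.019),("cover_plate",.005)):
    for d in cut_out(l,c): print(l,round(d["score"],2),d["rect"],rectw(c,d["region"],z))
im=c["img"].astype(int);b,g,r=im[...,0],im[...,1],im[...,2]
blue=(b>r+60)&(b>g+40)
n,lab,st,ce=cv2.connectedComponentsWithStats(blue.astype(np.uint8))
for i in range(1,n):
    if st[i,4]>25: print(st[i],ce[i],rectw(c,lab==i,.033))
# bright/white rects
white=(im.min(2)>150)
n,lab,st,ce=cv2.connectedComponentsWithStats(white.astype(np.uint8))
for i in range(1,n):
    if st[i,4]>400 and 100<ce[i][1]<300: print("w",st[i],[rectw(c,lab==i,z) for z in(.005,.019)])
g=im.sum(2)//3
print(g[184:198,184:204]);print(g[184:198,236:262])
# depth check on cassette
d=c["depth"];print(np.round(d[190,186:256:3],4), c["mtx"])
E
```

```text
cassette 0.77 [178.0, 171.5, 86.4, 55.8] (array([555.4, 112.5]), array([232.2, 144.9]), -88.61)
cover_plate 0.8 [331.5, 265.0, 50.8, 30.4] (array([ 350.3, -267.6]), array([121.1,  46.5]), 66.47)
cover_plate 0.75 [290.3, 182.3, 72.8, 40.1] (array([ 554.2, -181.2]), array([185.8,  72.6]), -73.99)
cover_plate 0.57 [214.4, 207.4, 10.9, 12.9] (array([520. , 115.2]), array([44.1, 27.2]), 2.15)
cover_plate 0.56 [274.5, 255.0, 43.6, 18.4] (array([ 386.2, -102.6]), array([120.7,  45.5]), -78.11)
[319 198  17   8  75] [326.94666667 201.54666667] (array([ 553.8, -180.4]), array([42.2, 12.4]), -74.46)
[510 201   8   6  35] [513.82857143 203.71428571] (array([ 560.7, -678.9]), array([18.7, 13.4]), 87.47)
[212 205  11  17 183] [216.95628415 212.94535519] (array([516.1, 112.2]), array([43.4, 26.7]), 2.15)
[131 227   5  17  46] [133.02173913 234.34782609] (array([452.2, 331.4]), array([43. ,  7.9]), 9.86)
[292 262  11   5  34] [296.64705882 264.14705882] (array([ 385.8, -102.6]), array([26.8,  8.2]), -79.23)
[354 277  11   7  33] [359.12121212 279.60606061] (array([ 349.6, -265.7]), array([26.7,  7.
[... 3435 characters left out ...]
72  72  61  70  69  70  83 164 210 211
  210 212 206 135 210 208 193  96]
 [210 209 210 209 208 209 208 209 209 209 206 164 165 165 169 209 211 210
  208 209 208 186 208 208 192  95]
 [171 170 171 168 170 168 155 154 156 150 150 150 150 148 147 147 147 146
  143 145 181 140 171 169 133  94]
 [209 208 211 211 209 210 211 211 210 210 209 209 208 209 208 210 209 209
  209 211 208 209 209 209 194  98]]
[1.4541 1.4357 1.432  1.4555 1.4549 1.4503 1.4528 1.4564 1.4539 1.4468
 1.4517 1.4412 1.45   1.4555 1.453  1.451  1.4489 1.4467 1.4527 1.4545
 1.4527 1.4307 1.4592 1.4499] [[532.92616521   0.         272.43218818]
 [  0.         532.92616521 207.50795354]
 [  0.           0.           1.        ]]
```

```bash
cat >> h.py <<'E'
def jog(s,pos,yaw):
    "scaled tool-frame shift & rz from pose s to pos (m), tool-x world heading yaw (deg), pointing down; rz about tool z"
    from scipy.spatial.transform import Rotation as Ro
    A=Ro.from_quat(s["eef_rot"]); y=np.radians(yaw)
    B=Ro.from_matrix(np.array([[np.cos(y),np.sin(y),0],[np.sin(y),-np.cos(y),0],[0,0,-1.]]))
    return np.round(A.inv().apply(np.array(pos)-s["eef_pos"])/.25,4).tolist(),np.round((A.inv()*B).as_rotvec()/(np.pi/2),4).tolist()
E
python3 - <<'E'
from cell import *
from h import *
c=dict(np.load("top0.npz"))
a=ray(c,190.3,188.6,.029);b=ray(c,248.3,189.2,.029)
print(a,b,(a+b)/2,np.linalg.norm(a-b),np.degrees(np.arctan2(*(a-b)[:2][::-1])))
s=state()
print(jog(s,[.404,-.40,.2],106.2),jog(s,[.554,-.181,.09],106.2))
E
```

```text
[0.58106611 0.18686436 0.029     ] [0.58318279 0.03103903 0.029     ] [0.58212445 0.10895169 0.029     ] 0.15583969987011131 90.7782394043059
([0.8951, -0.6094, 0.1252], [-0.0, -0.0, -0.9344]) ([1.7807, -1.1952, 0.5652], [-0.0, -0.0, -0.9344])
```

Call:
jog_arm(
  targets=[-1, 0.9, -0.6, 0.12, 0, 0, -0.3, -1, 0.9, -0.6, 0.12, 0, 0, -0.6, -1, 0.9, -0.6, 0.12, 0, 0, -0.934, -1, 0.9, -0.6, 0.12, 0, 0, -0.934, -1, 0.9, -0.6, 0.12, 0, 0, -0.934, -1, 0.9, -0.6, 0.12, 0, 0, -0.934, -1, 0.9, -0.6, 0.12, 0, 0, -0.934, -1, 0.9, -0.6, 0.12, 0, 0, -0.934, -1, 0.9, -0.6, 0.12, 0, 0, -0.934, -1, 0.9, -0.6, 0.12, 0, 0, -0.934],
  force=60,
)

```text
time: 1.65
eef_pos: [0.406, -0.4018, 0.2014]
eef_rot: [0.598, 0.801, -0.0, 0.0]
force: [0.2, 0.5, -0.5]
width: 0.0856
grasp_force: 0.0
```

Run:
```python
from cell import *
from h import *
s=state();print(s["time"],s["eef_pos"],jog(s,[.554,-.181,.09],106.2))
```

```text
1.65 [ 0.40603455 -0.40182004  0.20141225] ([0.6788, 0.8184, 0.4455], [0.0, 0.0002, 0.0034])
```

Call:
jog_arm(
  targets=[-1, 0.679, 0.818, 0.2, 0, 0, 0.003, -1, 0.679, 0.818, 0.2, 0, 0, 0.003, -1, 0.679, 0.818, 0.2, 0, 0, 0.003, -1, 0.679, 0.818, 0.2, 0, 0, 0.003, -1, 0.679, 0.818, 0.2, 0, 0, 0.003, -1, 0.679, 0.818, 0.2, 0, 0, 0.003, -1, 0.679, 0.818, 0.446, 0, 0, 0.003, -1, 0.679, 0.818, 0.446, 0, 0, 0.003, -1, 0.679, 0.818, 0.446, 0, 0, 0.003],
)

```text
time: 2.55
eef_pos: [0.5534, -0.1821, 0.0882]
eef_rot: [0.603, 0.798, -0.001, -0.002]
force: [0.2, -0.1, 0.1]
width: 0.0858
grasp_force: 0.0
```

Run:
```python
from cell import *
from h import *
s=state();print(s["time"],s["eef_pos"],jog(s,[.5542,-.1807,.008],106.2))
```

```text
2.55 [ 0.55340442 -0.18208827  0.08816786] ([0.0038, 0.006, 0.3207], [-0.0027, -0.0013, -0.0037])
```

Call:
jog_arm(
  targets=[-1, 0, 0, 0.15, 0, 0, 0, -1, 0, 0, 0.25, 0, 0, 0, -1, 0, 0, 0.322, 0, 0, 0, -1, 0, 0, 0.322, 0, 0, 0, 1, 0, 0, 0.322, 0, 0, 0, 1, 0, 0, 0.322, 0, 0, 0, 1, 0, 0, 0.322, 0, 0, 0, 1, 0, 0, 0.322, 0, 0, 0, 1, 0, 0, 0.322, 0, 0, 0, 1, 0, 0, 0.322, 0, 0, 0],
)

```text
time: 3.55
eef_pos: [0.5556, -0.1819, 0.0101]
eef_rot: [0.603, 0.798, 0.0, 0.001]
force: [-1.8, -1.3, 7.0]
width: 0.0128
grasp_force: 60.3
```

Run:
```python
from cell import *
from h import *
s=state();print(s["time"],s["eef_pos"],s["width"],s["force"],jog(s,[.5542,-.1807,.108],106.2))
```

```text
3.55 [ 0.55563663 -0.18192297  0.01008366] 0.012844791080930708 [-1.76114298 -1.2858204   6.95075844] ([0.006, -0.0038, -0.3917], [0.0006, 0.0005, -0.0034])
```

Call:
jog_arm(
  targets=[1, 0, 0, -0.1, 0, 0, 0, 1, 0, 0, -0.2, 0, 0, 0, 1, 0, 0, -0.3, 0, 0, 0, 1, 0, 0, -0.4, 0, 0, 0, 1, 0, 0, -0.4, 0, 0, 0, 1, 0, 0, -0.4, 0, 0, 0],
)

```text
time: 4.15
eef_pos: [0.555, -0.1819, 0.1093]
eef_rot: [0.603, 0.798, -0.0, 0.0]
force: [-0.4, 0.2, -2.4]
width: 0.0132
grasp_force: 59.1
```

Run:
```python
from cell import *
from h import *
s=state();print(s["time"],s["eef_pos"],s["width"],s["force"],s["wrist_torque"])
print(jog(s,[.55,-.02,.112],100),jog(s,[.582,.119,.112],91.2))
```

```text
4.15 [ 0.55503396 -0.18187705  0.10932974] 0.013184221856205153 [-0.38036926  0.23621745 -2.42437956] [-0.03609302  0.01165095 -0.01576019]
([0.6283, 0.1579, -0.0109], [0.0001, 0.0002, 0.0654]) ([1.128, 0.4332, -0.011], [0.0002, 0.0002, 0.1632])
```

Call:
jog_arm(
  targets=[1, 0.2, 0.1, 0, 0, 0, 0.05, 1, 0.4, 0.2, 0, 0, 0, 0.1, 1, 0.6, 0.3, 0, 0, 0, 0.163, 1, 0.8, 0.4, 0, 0, 0, 0.163, 1, 0.95, 0.433, 0, 0, 0, 0.163, 1, 0.95, 0.433, 0, 0, 0, 0.163, 1, 0.95, 0.433, 0, 0, 0, 0.163],
)

```text
time: 4.85
eef_pos: [0.5931, 0.08, 0.1078]
eef_rot: [0.697, 0.717, -0.0, -0.001]
force: [-0.9, -0.6, -2.3]
width: 0.013
grasp_force: 59.0
```

Run:
```python
from cell import *
from h import *
s=state();print(s["time"],s["eef_pos"],s["width"],s["force"],s["wrist_torque"])
print(jog(s,[.582,.119,.07],91.2))
```

```text
4.85 [0.59306644 0.08004939 0.10778128] 0.012965206808623704 [-0.93398277 -0.60052919 -2.29371288] [-0.00383375 -0.04104105  0.01265434]
([0.1568, -0.0397, 0.1514], [-0.0016, -0.0007, 0.0039])
```

Call:
jog_arm(
  targets=[1, 0.156, -0.04, 0, 0, 0, 0.004, 1, 0.156, -0.04, 0.15, 0, 0, 0.004, 1, 0.156, -0.04, 0.15, 0, 0, 0.004, 1, 0.156, -0.04, 0.15, 0, 0, 0.004],
)

```text
time: 5.25
eef_pos: [0.5827, 0.1128, 0.0709]
eef_rot: [0.702, 0.712, -0.002, -0.0]
force: [0.5, -0.2, -1.0]
width: 0.0127
grasp_force: 59.0
```

Run:
```python
from cell import *
from h import *
s=state();print(s["time"],s["eef_pos"],s["force"],s["wrist_torque"])
c=capture("top");c2=capture("side")
i=cv2.resize(c["img"][150:250,150:290],None,fx=4,fy=4,interpolation=cv2.INTER_CUBIC)
j=cv2.resize(c2["img"][180:280,200:310],None,fx=4,fy=4,interpolation=cv2.INTER_CUBIC)[:400]
cv2.imwrite("pics/p2.png",cv2.resize(np.hstack([i,j]),None,fx=.8,fy=.8))
im=c["img"].astype(int);g=im.sum(2)//3
np.savez("top1.npz",**{k:c[k] for k in("img","depth","mtx","R","t")})
print(jog(s,[.582,.119,.037],91.2))
```

```text
5.25 [0.58269848 0.11280859 0.07086028] [ 0.547528   -0.1544444  -1.01170097] [ 0.02661786 -0.04405473 -0.00402937]
([0.0251, -0.0021, 0.1354], [-0.0019, 0.0012, -0.0048])
```

View pics/p2.png

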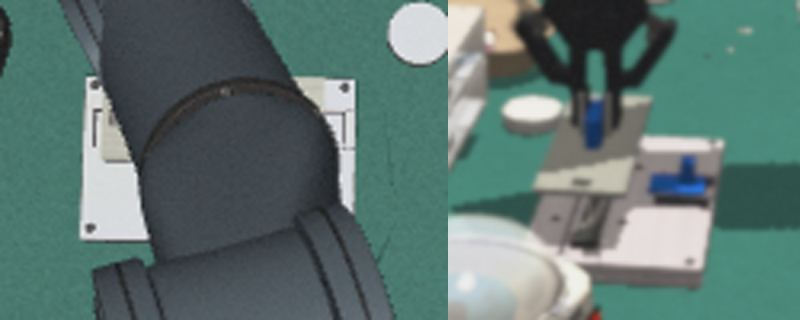

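The top panel shows the plate's lower-left corner at about px (182,200.6) and its upper-right corner at about (251,174.4). The side panel shows the plate level above the seat, with the stud ahead of the near hole. I'll get the plate's offset from the TCP using those two corners.

Run:
```python
from cell import *
from h import *
c=dict(np.load("top1.npz"));s=state();print(s["time"],s["eef_pos"],s["force"])
a=ray(c,182.2,200.6,.066);b=ray(c,251.2,174.4,.066);print(a,b,(a+b)/2,a-b)
g=c["img"].astype(int).sum(2)//3
print(g[170:205:3,176:192]);print(g[172:186:3,238:262])
print(jog(s,[.582,.119,.040],91.2))
```

```text
5.35 [0.58409439 0.11338049 0.07241446] [-0.4689573   0.3246742  -2.00960197]
[0.542049  0.2006513 0.066    ] [0.61608701 0.02286169 0.066     ] [0.579068   0.11175649 0.066     ] [-0.07403802  0.17778961  0.        ]
[[104 101  87 116 118  66  56  58  61  61  63  63  64  65  67  68]
 [ 96  74  79  74  90  84  50  52  55  59  60  64  64  67  68  65]
 [120 212 118  87  88 101  69  51  54  57  59  61  61  63  63  62]
 [112 216 219 217 218 216 186  93  47  53  57  56  60  62  61  62]
 [133 215 215 215 217 214 187 182 108  49  54  53  61  59  64  63]
 [161 214 215 123 183 215 185 183 140 106  51  52  55  58  59  63]
 [172 215 214 102 214 208 184 182 114 134 130  49  53  51  57  61]
 [206 216 215  99 217 211 186 187 185 186 187 181  50  48  50  56]
 [214 217 215  91 217 206 182 185 185 184 184 184 179  98  54  55]
 [216 217 217 217 218 201 183 184 183 184 184 186 187 182 112  52]
 [219 218 217 218 218 217 190 125 125 122 122 120 119 121 138 100]
 [219 217 218 217 217 217 218 218 218 218 216 218 217 217 218 215]]
[[ 51  49  76 103 102  99  99 102  99  99 101 100  98 103 102  97 102 100
  105 101 100 105 102 102]
 [ 52  54  47  57 124 192 193 194 194 192 193 194 195 207 220 218 219 220
  217 189 192 219 216  87]
 [ 57  49  47  43  35  51 121 192 194 191 193 194 194 211 219 218 220 218
  216 107 127 219 214  81]
 [ 55  54  45  47  49  51  51  44  51 120 193 195 196 211 218 220 220 218
  221 219 219 220 215  79]
 [ 63  62  62  62  61  60  58  53  51  55  83  81 191 188 201 200 203 209
  208 207 178 177 182  92]]
([0.0227, -0.0082, 0.1296], [0.0004, 0.0005, -0.0052])
```

Call:
jog_arm(
  targets=[1, 0.015, -0.004, 0, 0, 0, -0.004, 1, 0.015, -0.004, 0.06, 0, 0, -0.004, 1, 0.015, -0.004, 0.12, 0, 0, -0.004, 1, 0.015, -0.004, 0.12, 0, 0, -0.004, 1, 0.015, -0.004, 0.12, 0, 0, -0.004, 1, 0.015, -0.004, 0.12, 0, 0, -0.004],
)

```text
time: 5.95
eef_pos: [0.583, 0.1189, 0.0429]
eef_rot: [0.7, 0.715, 0.001, 0.0]
force: [-0.3, 0.1, -1.5]
width: 0.0124
grasp_force: 59.2
```

```bash
cat > s.py <<'E'
from cell import *
from h import *
import sys
s=state();print(round(s["time"],2),s["eef_pos"].round(4) if hasattr(s["eef_pos"],"round") else s["eef_pos"],np.round(s["force"],1),np.round(s["wrist_torque"],2))
print(jog(s,[.583,.117,.039],91.2))
E
python3 s.py
```

```text
5.95 [0.583  0.1189 0.0429] [-0.3  0.1 -1.5] [ 0.01  0.03 -0.02]
([-0.0077, -0.0003, 0.0155], [0.001, -0.0002, 0.0002])
```

Call:
jog_arm(
  targets=[1, 0, 0, 0.008, 0, 0, 0, 1, 0, 0, 0.014, 0, 0, 0, 1, 0, 0, 0.018, 0, 0, 0, 1, 0, 0, 0.018, 0, 0, 0, 1, 0, 0, 0.018, 0, 0, 0],
)

```text
time: 6.45
eef_pos: [0.5828, 0.1189, 0.0389]
eef_rot: [0.7, 0.715, 0.001, 0.001]
force: [-3.7, -1.6, 15.7]
width: 0.0129
grasp_force: 61.7
```

Call:
jog_arm(
  targets=[1, -0.004, 0, 0, 0, 0, 0, 1, -0.008, 0, 0, 0, 0, 0, 1, -0.012, 0, 0, 0, 0, 0, 1, -0.016, 0, 0, 0, 0, 0, 1, -0.016, 0, 0, 0, 0, 0],
)

```text
time: 6.95
eef_pos: [0.5833, 0.118, 0.039]
eef_rot: [0.699, 0.715, 0.002, -0.0]
force: [-2.5, 6.3, 11.6]
width: 0.0128
grasp_force: 61.0
```

Call:
jog_arm(
  targets=[1, -0.004, 0, 0, 0, 0, 0, 1, -0.008, 0, 0, 0, 0, 0, 1, -0.012, 0, 0, 0, 0, 0, 1, -0.016, 0, 0, 0, 0, 0, 1, -0.016, 0, 0, 0, 0, 0],
)

```text
time: 7.45
eef_pos: [0.584, 0.1136, 0.0389]
eef_rot: [0.699, 0.715, 0.003, 0.0]
force: [-0.1, 5.7, 9.2]
width: 0.0121
grasp_force: 60.7
```

Call:
jog_arm(
  targets=[1, -0.004, 0, 0.002, 0, 0, 0, 1, -0.008, -0.002, 0.002, 0, 0, 0, 1, -0.012, -0.003, 0.002, 0, 0, 0, 1, -0.012, -0.003, 0.002, 0, 0, 0],
)

```text
time: 7.85
eef_pos: [0.5835, 0.1101, 0.0383]
eef_rot: [0.699, 0.715, 0.002, 0.0]
force: [0.6, 1.7, -0.9]
width: 0.0128
grasp_force: 59.4
```

Call:
jog_arm(
  targets=[1, 0, 0, 0.004, 0, 0, 0, 1, 0, 0, 0.008, 0, 0, 0, 1, 0, 0, 0.012, 0, 0, 0, 1, 0, 0, 0.012, 0, 0, 0],
)

```text
time: 8.25
eef_pos: [0.5815, 0.1074, 0.0333]
eef_rot: [0.7, 0.714, -0.001, -0.0]
force: [0.5, -0.2, -2.0]
width: 0.0128
grasp_force: 59.2
```

Call:
jog_arm(
  targets=[1, 0, 0.003, 0.005, 0, 0, 0, 1, 0, 0.003, 0.01, 0, 0, 0, 1, 0, 0.003, 0.014, 0, 0, 0, 1, 0, 0.003, 0.014, 0, 0, 0, 1, 0, 0.003, 0.014, 0, 0, 0],
)

```text
time: 8.75
eef_pos: [0.5826, 0.1078, 0.0303]
eef_rot: [0.699, 0.715, -0.0, -0.0]
force: [0.4, 0.4, -2.1]
width: 0.0125
grasp_force: 59.4
```

Call:
jog_arm(
  targets=[1, 0, 0, 0.004, 0, 0, 0, 1, 0, 0, 0.008, 0, 0, 0, 1, 0, 0, 0.008, 0, 0, 0, 1, 0, 0, 0.008, 0, 0, 0],
)

```text
time: 9.15
eef_pos: [0.5827, 0.1078, 0.0298]
eef_rot: [0.7, 0.715, 0.0, 0.0]
force: [-4.8, -1.2, 14.8]
width: 0.0124
grasp_force: 61.8
```

Call:
jog_arm(
  targets=[1, 0, 0, -0.002, 0, 0, 0, 0, 0, 0, -0.004, 0, 0, 0, 0, 0, 0, -0.006, 0, 0, 0, 0, 0, 0, -0.01, 0, 0, 0, 0, 0, 0, -0.15, 0, 0, 0, 0, 0, 0, -0.3, 0, 0, 0, 0, 0, 0, -0.45, 0, 0, 0, 0, 0, 0, -0.45, 0, 0, 0],
)

```text
time: 9.95
eef_pos: [0.5853, 0.1087, 0.1457]
eef_rot: [0.7, 0.715, 0.003, 0.002]
force: [0.7, 0.8, -0.2]
width: 0.0426
grasp_force: 0.0
```

Run:
```python
from cell import *
from h import *
s=state();print(round(s["time"],2),s["eef_pos"],s["width"],np.round(s["force"],1))
c=capture("side")
cv2.imwrite("pics/p3.png",cv2.resize(c["img"][190:280,205:305],None,fx=6,fy=6,interpolation=cv2.INTER_CUBIC))
print(jog(s,[.487,.108,.145],91.2))
```

```text
9.95 [0.58533291 0.10867581 0.14571875] 0.042568704833875814 [ 0.7  0.8 -0.2]
([0.0056, -0.3933, -0.0002], [0.0051, -0.0012, 0.0001])
```

View pics/p3.png

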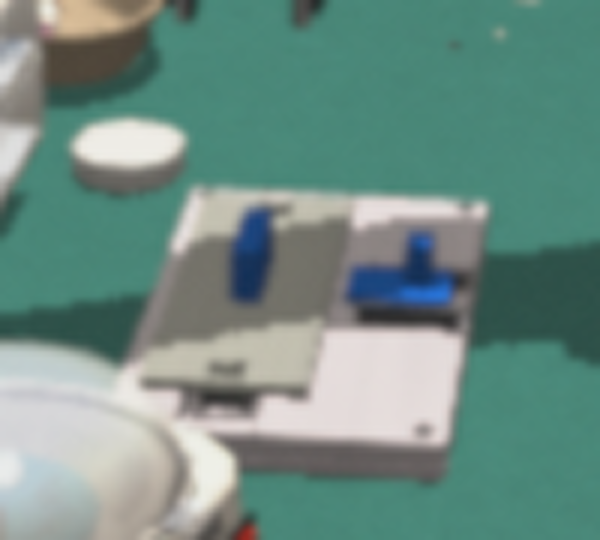

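The plate lies flat on the seat with the stud in the near hole. The catch is still open, with its knob at about px (275,231) in the side picture. Next I'll shut the fingers behind the knob and push.

Call:
jog_arm(
  targets=[1, 0.022, -0.2, 0, 0, 0, 0, 1, 0.022, -0.4, 0, 0, 0, 0, 1, 0.022, -0.449, 0, 0, 0, 0, 1, 0.022, -0.449, 0, 0, 0, 0, 1, 0.022, -0.449, 0.2, 0, 0, 0, 1, 0.022, -0.449, 0.35, 0, 0, 0, 1, 0.022, -0.449, 0.42, 0, 0, 0, 1, 0.022, -0.449, 0.42, 0, 0, 0, 1, 0.022, -0.449, 0.42, 0, 0, 0],
  force=40,
)

```text
time: 10.9
eef_pos: [0.4711, 0.111, 0.0355]
eef_rot: [0.7, 0.715, -0.0, -0.0]
force: [0.7, 0.9, -0.3]
width: 0.0
grasp_force: 0.0
```

Run:
```python
from cell import *
from h import *
s=state();print(round(s["time"],2),s["eef_pos"],s["width"],np.round(s["force"],1))
c=capture("side")
cv2.imwrite("pics/p4.png",cv2.resize(c["img"][170:280,215:325],None,fx=5,fy=5,interpolation=cv2.INTER_CUBIC))
```

```text
10.9 [0.47109355 0.11104108 0.03553091] 1.7469431602996877e-05 [ 0.7  0.9 -0.3]
```

View pics/p4.png

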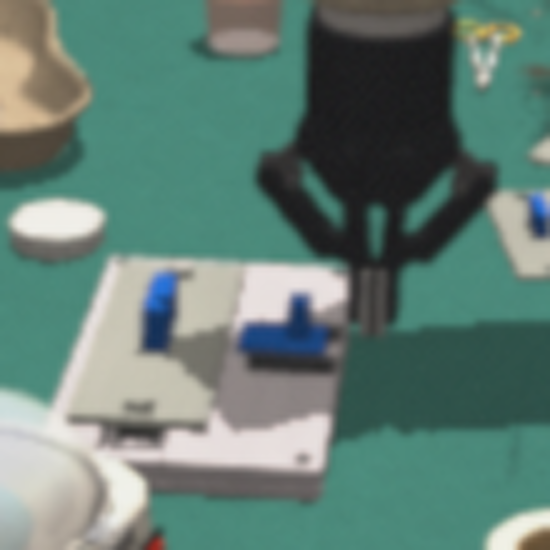

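Call:
jog_arm(
  targets=[1, 0.004, 0, -0.022, 0, 0, 0, 1, 0.004, 0.03, -0.022, 0, 0, 0, 1, 0.004, 0.06, -0.022, 0, 0, 0, 1, 0.004, 0.08, -0.022, 0, 0, 0, 1, 0.004, 0.1, -0.022, 0, 0, 0, 1, 0.004, 0.12, -0.022, 0, 0, 0, 1, 0.004, 0.14, -0.022, 0, 0, 0, 1, 0.004, 0.14, -0.022, 0, 0, 0],
)

```text
time: 11.75
eef_pos: [0.506, 0.1126, 0.0412]
eef_rot: [0.7, 0.714, 0.0, 0.0]
force: [0.1, 0.6, 0.3]
width: -0.0003
grasp_force: 0.0
```

Call:
jog_arm(
  targets=[1, 0, 0.008, 0, 0, 0, 0, 1, 0, 0.016, 0, 0, 0, 0, 1, 0, 0.024, 0, 0, 0, 0, 1, 0, 0.032, 0, 0, 0, 0, 1, 0, 0.032, 0, 0, 0, 0],
)

```text
time: 12.25
eef_pos: [0.5119, 0.1127, 0.041]
eef_rot: [0.699, 0.715, -0.001, -0.001]
force: [-6.0, 0.3, 2.9]
width: -0.0003
grasp_force: 2.9
```

Call:
jog_arm(
  targets=[1, 0, 0.008, 0, 0, 0, 0, 1, 0, 0.016, 0, 0, 0, 0, 1, 0, 0.016, 0, 0, 0, 0],
)

```text
time: 12.55
eef_pos: [0.5126, 0.1126, 0.0408]
eef_rot: [0.699, 0.715, -0.004, -0.002]
force: [-15.2, 0.9, 11.0]
width: -0.0004
grasp_force: 8.3
```

Run:
```python
from cell import *
from h import *
s=state();print(round(s["time"],2),s["eef_pos"],s["width"],np.round(s["force"],1))
c=capture("side")
cv2.imwrite("pics/p5.png",cv2.resize(c["img"][170:280,215:325],None,fx=5,fy=5,interpolation=cv2.INTER_CUBIC))
```

```text
12.55 [0.51256917 0.11263115 0.04077773] -0.00036209923452798964 [-15.2   0.9  11. ]
```

View pics/p5.png

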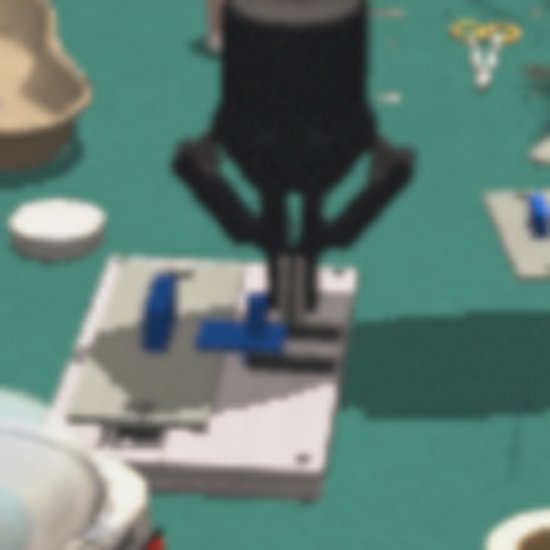

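The catch has stalled at its stop, at 15 N. In the picture the tongue reaches over the plate, and the knob-to-bar distance went from 140 to 97 px, which matches 73 to 51 mm. Now I'll back away.

Call:
jog_arm(
  targets=[1, 0, -0.03, 0, 0, 0, 0, 1, 0, -0.1, 0, 0, 0, 0, 1, 0, -0.15, 0, 0, 0, 0, 1, 0, -0.15, -0.2, 0, 0, 0, 1, 0, -0.15, -0.4, 0, 0, 0, 1, 0, -0.15, -0.6, 0, 0, 0, 1, 0, -0.15, -0.6, 0, 0, 0, 1, 0, -0.15, -0.6, 0, 0, 0],
)

```text
time: 13.4
eef_pos: [0.4809, 0.1122, 0.1928]
eef_rot: [0.7, 0.714, 0.002, 0.001]
force: [0.1, -0.3, 0.6]
width: -0.0001
grasp_force: 0.0
```

Run:
```python
from cell import *
from h import *
s=state();print(round(s["time"],2),s["eef_pos"],np.round(s["force"],1))
c=capture("side")
cv2.imwrite("pics/p6.png",cv2.resize(c["img"][190:280,205:305],None,fx=6,fy=6,interpolation=cv2.INTER_CUBIC))
```

```text
13.4 [0.48090445 0.11220456 0.19275125] [ 0.1 -0.3  0.6]
```

View pics/p6.png

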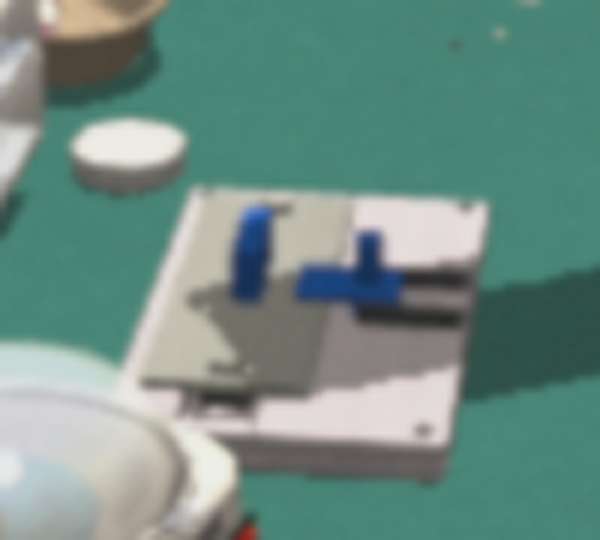

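The plate is flush, the catch is home over its edge at about px (263,237), and the robot is clear. Handing in.

```bash
python3 -c "
from cell import *
print(finish_job())"
```

```text
the job is handed in; nothing more can be done
None
```

I seated the largest cover plate flush over both studs, pushed the catch fully home over its edge, and handed the job in after about 13.5 s with the arm clear; no force reading during the work went above 16 N.

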